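# Shut the red air valve under the sliding cover

### The arm

A 6-joint arm with a two-finger parallel gripper is mounted at the origin on the work surface. World frame = base frame: x ahead of the robot, y to its left, z up, the work surface at z = 0. Lengths are in m, angles in degrees, forces in N, time in s.
With the tool pointing down it reaches from about 0.35 to 0.875 m from the base axis. Payload 4.2 kg.
Tool frame: the origin (TCP) lies at the very end of the fingers, on their centre line; the grasp point (between the pads) lies 19 mm behind it (r.grip_point_offset is the distance from the TCP to the grasp point, in m); z points along the fingers, y is the line along which they close (so a half turn about z gives the same grasp; the last joint's range is limited). The gripper opens to 87 mm and grips with 3 to 60 N. Pads are 19 mm wide; open, the fingers measure 117 mm over their backs; the gripper's body (75 mm by 190 mm) begins 51 mm behind the grasp point.
Start: joints at [91.65, 22.042, 0.453, 0, -68.411, -14.817], TCP at [0.142, 0.609, 0.223] pointing down, gripper open.
Joint ranges: [-179.83, 179.83], [-69.29, 118.12], [-61.27, 80.66], [-181.25, 117.63], [-171.15, -9.14], [-177.46, 177.46]. Speed limits (degrees/s): [159.86, 159.86, 180, 180, 180, 180].

### API

Orientations are given as a 3x3 rotation matrix whose columns are the frame's x, y, z axes.
In Python, from station import r gives the robot as it stands.
- The arm moves only by the tool move_arm, never from a script. Its argument "series" is a list of rows, each a list of 3 entries, a list of its own where there are three numbers: the turn, a rotation vector about the tool's x, y, z as a fraction of full scale, then the shift along the tool's x, y, z as a fraction of full scale, then the opening, from 0 (shut) to 1 (fully open). A call has 1 to 12 rows; each row shifts and turns the commanded pose from where the row before left it, along the tool's axes as they then stand; what a row does not reach is not made up. Full scale, the value 1, is 0.5 m for a shift and 0.1 rad for a turn. A row lasts 1/10 s, in which the tool goes at most 50 mm and 8.59 degrees, less where a joint would pass 70% of its speed; a pose out of reach is approached as far as the arm can. A call with a number of a shift or a turn outside -1 to 1 is refused whole. A call with a gripper value outside its range is refused whole. The fingers move at their own pace and stop on an object; the grip force is fixed at half the most. Time passes only in rows, so rows that do not move let the fingers close. It gives the time, the measured TCP pose, the force, the opening and the grip force at its end, in the units of the state.
- r.sense(): the state, without advancing time (a new reading comes with each control period).
- r.capture(name): name is "scene" or "top"; returns a dict with "img" (480x640x3 uint8, red, green, blue), "fx", "fy", "cx", "cy" (pixels), "k1" (the pictures are not rectified: a ray, as slopes to the right and down, at radius r is drawn at 1 + k1 r^2 times it, then the intrinsics apply), "origin" and "orientation" of the camera in the world. Camera axes: x right, y up, looking along -z (the intrinsics and any distortion apply to the point x, -y, -z); pixel columns grow to the right and rows downward; lengths in m; the calibration is good to about 2 mm. A picture is of the moment at which its call begins. There is no depth.
- r.finish_job(): hands the job in; it is judged then, once.
Trained networks look in the newest picture that a camera, given by its name, has taken for a name from the list of things; names that differ only in an ending like _2 or _b are one class to them, and where a whole thing is asked for, a point or a joint stands for the part that bears it (a point fixed in the world has none). Each returns a list of dicts, best first, with "score" (0 to 1); they miss things now and then, are a little off and sometimes report something else, mostly with a low value. They report only what shows in the picture. A call takes as long as a camera call.
- r.cut_out(target, camera): "pixels" (480x640 bool, what is visible of it) and "centre" ([column, row] in pixels, amid what is visible of it).
- r.pinpoint(target, camera): "centre" ([column, row] in pixels: a listed point, or the origin of a listed thing).
The state is a dict: "time_s": time; "joints": joint angles; "joint_velocities": joint speeds; "effort": joint torques, N m; "tcp_pos": TCP position; "ee_rot": TCP orientation; "wrist_force": force on the tool from outside, world axes, zero at the start; "moment": the same for the moment, N m; "gripper_width": opening from 0.0 (shut) to 1.0 (fully open); "gripper_force": force on a finger pad.
Only numpy, scipy, OpenCV 4.12 (cv2) and the standard library are available. Lean on these libraries where they do the work, as an engineer would, in place of code of your own. Each camera call takes 0.05 s, during which the arm holds its last target. There are 200 camera calls.

### The job

The workshop's compressed-air manifold sits in the plywood box on the bench, under a loose cover that keeps the shavings out. Push the cover aside along its guides, off the valves and right up to the stop at the other end of the box, without lifting it; then push the red lever a quarter turn clockwise, fully shut against its stop. Leave the blue and green valves open and do not disturb the bowl, blank, tub and gouge standing around.

Things in the scene. Friction and masses are not known exactly. Their poses are not given: they have to be found in the camera images.
- box: plywood manifold box, 230 (x) x 660 (y) mm, long walls 90 mm high, screwed to the bench; origin at the middle of its underside, at bench height. Aluminium guide strips along its long edges and stops at both ends rise to height 102 mm. From its middle to its +y end it has a closed deck at height 88 mm. Pipe couplers stick out 36 mm from its -x side, at height 42 mm
- bay (a point): middle of the valve bay's mouth, at rim height 90 mm, in the box's -y half; axes as the box's. The bay is open at the top, 200 (x) x 314 (y) mm; the three valve stems stand in it 25 mm to +x of this point, at y = -101, -17 and +67 mm from it. Behind them run the header pipe and a small gauge, tops at 76 mm or lower
- cover: loose light plywood cover, 216 (x) x 318 (y) x 9 mm, about 0.4 kg, lying on the long walls between the guide strips with 2 mm play each side; origin at the middle of its underside (height 90 mm), axes as the box's. At the start it hides the valve bay. It slides to the box's +y, onto the deck, with a few newtons
- batten (a point): top centre of the dark wooden batten across the cover's middle: 120 (x) x 20 (y) x 20 mm, between heights 99 and 119 mm; moves with the cover; axes as the box's
- cover_home (a point): where the cover's origin lies when the cover is fully aside, its edge against the stop at the box's +y end (159 mm to +y of the box's origin, height 90 mm); axes as the box's
- valve_red: brass ball valve with the red lever, fixed in one of the box's three places (which varies). Origin on the lever's vertical stem axis, at bench height; axes as the box's. Lever: thin steel, then a red sleeve from 22 to 66 mm from the axis, 16 mm wide, between heights 67 and 79 mm. Below it, pipes reach height 52, the valve body 59 mm
- valve_blue: brass ball valve with the blue lever, fixed in one of the box's three places (which varies). Origin on the lever's vertical stem axis, at bench height; axes as the box's. Lever: thin steel, then a blue sleeve from 22 to 66 mm from the axis, 16 mm wide, between heights 67 and 79 mm. Below it, pipes reach height 52, the valve body 59 mm
- valve_green: brass ball valve with the green lever, fixed in one of the box's three places (which varies). Origin on the lever's vertical stem axis, at bench height; axes as the box's. Lever: thin steel, then a green sleeve from 22 to 66 mm from the axis, 16 mm wide, between heights 67 and 79 mm. Below it, pipes reach height 52, the valve body 59 mm
- lever_red (a joint): red lever's angle (rad) about its vertical stem: 0 = open, along its pipe, pointing to the box's -x; grows clockwise seen from above; 1.571 = shut, at its stop, pointing to the box's +y. Stiff (about 0.22 N m: 5 N at 45 mm from the stem), stays where left. Starts open or nearly so.
- lever_blue (a joint): blue lever's angle (rad) about its vertical stem: 0 = open, along its pipe, pointing to the box's -x; grows clockwise seen from above; 1.571 = shut, at its stop, pointing to the box's +y. Stiff (about 0.22 N m: 5 N at 45 mm from the stem), stays where left. Not to be turned.
- lever_green (a joint): green lever's angle (rad) about its vertical stem: 0 = open, along its pipe, pointing to the box's -x; grows clockwise seen from above; 1.571 = shut, at its stop, pointing to the box's +y. Stiff (about 0.22 N m: 5 N at 45 mm from the stem), stays where left. Not to be turned.
- lever_red_end (a point): outer end of the red lever's sleeve, 66 mm from its stem axis, at mid-thickness (height 73 mm); turns with the lever, whose own -x points outwards from stem to end
- lever_blue_end (a point): outer end of the blue lever's sleeve, 66 mm from its stem axis, at mid-thickness (height 73 mm); turns with the lever, whose own -x points outwards from stem to end
- lever_green_end (a point): outer end of the green lever's sleeve, 66 mm from its stem axis, at mid-thickness (height 73 mm); turns with the lever, whose own -x points outwards from stem to end
- bowl: loose dark wooden bowl, 116 mm across, 52 mm high, on the bench beyond the box's +y end; origin at its underside centre; leave alone
- blank: loose light wooden turned blank, 66 mm across, 70 mm high, on the bench beyond the box's -y end; origin at its underside centre; leave alone
- tub: loose small yellow plastic tub, 68 mm across, 60 mm high, on the bench beyond the box's -y end; origin at its underside centre; leave alone
- gouge: loose turning gouge with wooden handle, about 300 mm long and 29 mm high, lying along the box's +x side on the bench; origin near its middle, at its underside; its y axis points to the steel end; leave alone

How it is judged:
By the outcome, as a careful person would: the job done as asked, in the order asked, and still so for the second after the job is handed in, with the robot touching nothing.
It also fails if it takes over 54 s, if anything falls off the work surface, if the arm or the gripper's body presses on something with over 40 N, if the wrist force passes 120 N, or if a joint passes its speed limit or range.

## Working session

There is one attempt and no reset: what is moved stays moved. The work goes in short steps, Python scripts to look and compute and a tool call to move; the robot and the scene stay as the last step left them, time stands still between calls to the robot, and variables do not carry over. Pictures are saved under pics/ and viewed, at most 10 in all, crops included, and the job is handed in when it is done.

Besides the shell and the picture viewer there is one more tool, called after "Request:" by a JSON object that holds its "api" and its "payload", one argument or row to a line. move_arm: Moves the arm, as the interface text tells. Its arguments: {"type":"object","properties":{"series":{"type":"array"}},"required":["series"]}

```bash
mkdir -p pics; cat > h.py <<'E'
import numpy as np, cv2
from station import r
def ray(c,px):
    K=np.array([[c["fx"],0,c["cx"]],[0,c["fy"],c["cy"]],[0,0,1.]])
    u=cv2.undistortPoints(np.array([[px]],float),K,np.array([c["k1"],0,0,0.]))[0,0]
    return np.array(c["origin"]),np.array(c["orientation"])@np.array([u[0],-u[1],-1])
def at(c,px,z):
    o,d=ray(c,px); return o+d*(z-o[2])/d[2]
Z=dict(box=0,batten=.119,cover=.09,cover_home=.09,bay=.09,bowl=0,blank=0,tub=0,gouge=0,valve_red=0,valve_blue=0,valve_green=0,lever_red_end=.073,lever_blue_end=.073,lever_green_end=.073)
def look(cam,names,f):
    c=r.capture(cam); cv2.imwrite(f,c["img"][:,:,::-1])
    for n in names:
        for q in r.pinpoint(n,cam)[:2]:
            print(cam,n,round(q["score"],2),np.round(q["centre"],1),np.round(at(c,q["centre"],Z[n]),4))
    return c
E
python3 - <<'E'
from h import *
for cam in("top","scene"):
    c=look(cam,["box","batten","cover","cover_home","bay","bowl","blank","tub","gouge","valve_red","lever_red_end"],f"pics/{cam}0.png")
    print(np.round(c["origin"],3))
s=r.sense();print(s["tcp_pos"],np.round(s["ee_rot"],3),s["time_s"],s["gripper_width"])
E
```

```text
top box 0.83 [320.5 269.8] [0.5266 0.0242 0.    ]
top batten 0.77 [377.6 261.3] [ 0.535  -0.1152  0.119 ]
top cover 0.74 [378.  256.9] [ 0.5497 -0.1206  0.09  ]
top cover_home 0.84 [258.5 273.7] [0.5086 0.1835 0.09  ]
top bay 0.56 [467.  220.8] [ 0.6422 -0.3529  0.09  ]
top bowl 0.97 [153.9 309.5] [0.4225 0.4717 0.    ]
top blank 0.79 [470.4 262.7] [ 0.5436 -0.3855  0.    ]
top tub 0.87 [467.4 219.5] [ 0.6638 -0.3834  0.    ]
top gouge 0.93 [334.1 202.6] [ 0.7135 -0.0153  0.    ]
top valve_red 0.69 [380.7 256.5] [ 0.5621 -0.1407  0.    ]
[0.391 0.057 1.349]
scene box 0.96 [329.2 260.2] [0.5217 0.0282 0.    ]
scene batten 0.97 [274.9 210.9] [ 0.5253 -0.1425  0.119 ]
scene cover 0.92 [278.4 224.5] [ 0.5434 -0.1218  0.09  ]
scene cover 0.74 [277.1 214.3] [ 0.5024 -0.1517  0.09  ]
scene cover_home 0.7 [490.  288.6] [0.5332 0.4731 0.09  ]
scene cover_home 0.56 [384.  250.3] [0.5142 0.188  0.09  ]
scene bay 0.67 [280.9 301.5] [0.8027 0.0466 0.09  ]
scene bowl 0.73 [489.7 291.4] [0.441  0.4661 0.    ]
scene blank 0.8 [205. 222.] [ 0.5352 -0.4048  0.    ]
scene tub 0.76 [184.3 248.5] [ 0.6696 -0.3756  0.    ]
scene gouge 0.9 [280.9 299.5] [ 0.7209 -0.0103  0.    ]
scene gouge 0.21 [206.9 221.7] [ 0.5311 -0.4005 -0.    ]
[1.533 0.56  0.961]
[0.14233396 0.60855129 0.2225282 ] [[ 0.974 -0.228 -0.   ]
 [-0.228 -0.974 -0.   ]
 [-0.     0.    -1.   ]] 1.2 0.997512229191663
```

View pics/top0.png

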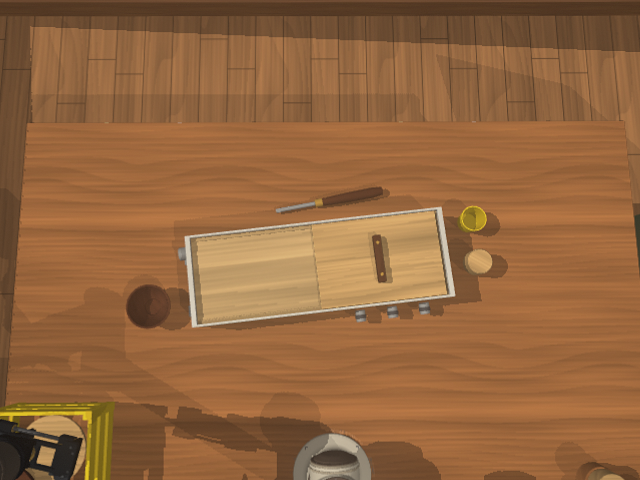

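View pics/scene0.png

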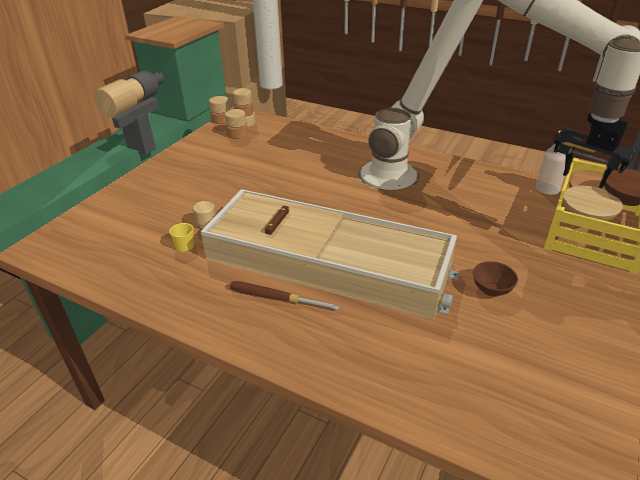

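The top view shows the box rim corners at about (186,237), (194,326), (454,296) and (441,208). The cover is over the right (-y) half, with the batten at about (379,258). The bowl is at the left end, the blank and tub at the right end, and the gouge on the far side. The gripper starts over the yellow crate at lower left.

```bash
cat >> h.py <<'E'
def box_from(c):
    P=np.array([at(c,p,.102)[:2] for p in [(186,236.5),(193,326.5),(454.5,296),(441.5,207.5)]])
    return P
E
python3 - <<'E'
from h import *
c=r.capture("top"); P=box_from(c); print(np.round(P,4), P.mean(0))
ey=(P[0]+P[1]-P[2]-P[3])/2; print(np.linalg.norm(ey),np.linalg.norm(P[0]-P[1]),np.linalg.norm(P[2]-P[3]))
ex=(P[0]+P[3]-P[1]-P[2])/2
print("yaw",np.degrees(np.arctan2(-ey[0],ey[1])),np.degrees(np.arctan2(ex[1],ex[0])))
m=cv2.inRange(c["img"][225:292,362:395],(0,0,0),(125,85,70)); q=cv2.moments(m,True); px=(362+q["m10"]/q["m00"],225+q["m01"]/q["m00"])
print(px,at(c,px,.119)); 
b=r.cut_out("batten","top")[0]; ys,xs=np.nonzero(b["pixels"]); print(b["centre"],b["pixels"].sum(),xs.mean(),ys.mean(),at(c,(xs.mean(),ys.mean()),.117))
s=r.sense();e=np.array(s["ee_rot"]);print(e[:2,:2])
E
```

```text
[[ 0.6031  0.3664]
 [ 0.3778  0.3426]
 [ 0.4485 -0.3079]
 [ 0.6749 -0.2852]] [0.52610812 0.02898405]
0.6549032534848198 0.22652232850566126 0.22750258264918563
yaw 6.245437672451716 5.877525098197489
(378.9241192411924, 258.1219512195122) [ 0.54299101 -0.11872317  0.119     ]
[380.2, 258.4] 10634 377.93840511566674 259.1559149896558 [ 0.54065444 -0.11648111  0.117     ]
[[ 0.97371287 -0.22777895]
 [-0.22777894 -0.97371287]]
```

Request:
{"api": "move_arm", "payload": {
  "series": [
    [[0, 0, 0], [0, 0, -0.06], 0],
    [[0, 0, 0], [0, 0, -0.06], 0],
    [[0, 0, -1], [0, 0, 0], 0],
    [[0, 0, -1], [0, 0, 0], 0],
    [[0, 0, -1], [0, 0, 0], 0],
    [[0, 0, -0.37], [0, 0, 0], 0],
    [[0, 0, 0], [0.036, 0.09, 0], 0],
    [[0, 0, 0], [0.036, 0.09, 0], 0],
    [[0, 0, 0], [0.036, 0.09, 0], 0],
    [[0, 0, 0], [0.036, 0.09, 0], 0],
    [[0, 0, 0], [0.036, 0.09, 0], 0],
    [[0, 0, 0], [0.036, 0.09, 0], 0]
  ]
}}

```text
time_s: 2.5
tcp_pos: [0.2791, 0.3498, 0.2829]
ee_rot: [[0.994, 0.108, 0.0], [0.108, -0.994, 0.001], [0.0, -0.001, -1.0]]
wrist_force: [1.1, 0.8, 0.9]
gripper_width: 0.03
gripper_force: 0.0
```

Request:
{"api": "move_arm", "payload": {
  "series": [
    [[0, 0, 0], [0.036, 0.09, 0], 0],
    [[0, 0, 0], [0.036, 0.09, 0], 0],
    [[0, 0, 0], [0.036, 0.09, 0], 0],
    [[0, 0, 0], [0.036, 0.09, 0], 0],
    [[0, 0, 0], [0.036, 0.09, 0], 0],
    [[0, 0, 0], [0.036, 0.09, 0], 0],
    [[0, 0, 0], [0.036, 0.09, 0], 0],
    [[0, 0, 0], [0.036, 0.09, 0], 0],
    [[0, 0, 0], [0.036, 0.09, 0], 0],
    [[0, 0, 0], [0.036, 0.09, 0], 0],
    [[0, 0, 0], [0.036, 0.09, 0], 0],
    [[0, 0, 0], [0.036, 0.09, 0], 0]
  ]
}}

```text
time_s: 3.7
tcp_pos: [0.5518, -0.1642, 0.2827]
ee_rot: [[0.994, 0.107, 0.001], [0.107, -0.994, 0.0], [0.001, 0.0, -1.0]]
wrist_force: [0.7, 1.0, 0.4]
gripper_width: 0.005
gripper_force: 0.0
```

Request:
{"api": "move_arm", "payload": {
  "series": [
    [[0, 0, 0], [-0.006, 0.03, 0.06], 0],
    [[0, 0, 0], [0, 0, 0.08], 0],
    [[0, 0, 0], [0, 0, 0.08], 0],
    [[0, 0, 0], [0, 0, 0.08], 0],
    [[0, 0, 0], [0, 0, 0], 0]
  ]
}}

```text
time_s: 4.2
tcp_pos: [0.5455, -0.1769, 0.1269]
ee_rot: [[0.994, 0.105, -0.013], [0.106, -0.994, 0.002], [-0.012, -0.003, -1.0]]
wrist_force: [-0.9, 0.3, 0.3]
gripper_width: 0.002
gripper_force: 0.0
```

```bash
python3 - <<'E'
from h import *
print(r.sense()["tcp_pos"])
c=look("scene",["batten"],"pics/s1.png"); t=r.capture("top")
a=cv2.resize(c["img"][160:280,200:360],(533,400),interpolation=2); b=cv2.resize(t["img"][190:340,300:460],(427,400),interpolation=2)
cv2.imwrite("pics/m1.png",cv2.resize(np.hstack([a,b]),(800,333))[:,:,::-1])
E
```

```text
[ 0.54545165 -0.17691315  0.12692124]
scene batten 0.6 [278.9 216.1] [ 0.5419 -0.1189  0.119 ]
```

View pics/m1.png

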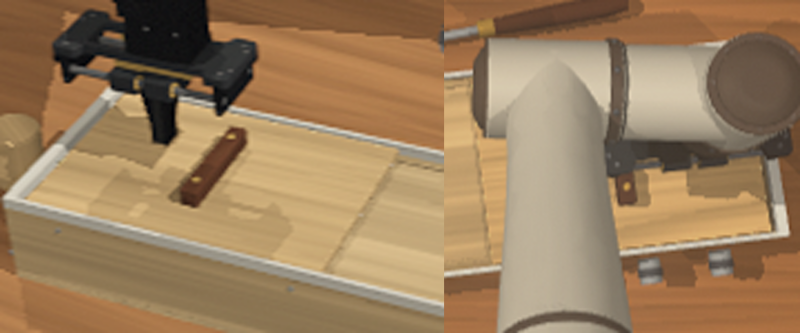

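The scene view shows the closed fingers hovering over the cover on the -y side of the batten, near its middle. Next I descend and push to +y.

Request:
{"api": "move_arm", "payload": {
  "series": [
    [[0, 0, 0], [0.004, 0, 0.02], 0],
    [[0, 0, 0], [0, 0, 0.02], 0],
    [[0, 0, 0], [0, -0.02, 0], 0],
    [[0, 0, 0], [0, -0.02, 0], 0],
    [[0, 0, 0], [0, -0.03, 0], 0],
    [[0, 0, 0], [0, -0.03, 0], 0],
    [[0, 0, 0], [0, -0.03, 0], 0],
    [[0, 0, 0], [0, -0.03, 0], 0]
  ]
}}

```text
time_s: 5.15
tcp_pos: [0.5432, -0.0962, 0.113]
ee_rot: [[0.994, 0.108, 0.001], [0.108, -0.994, -0.0], [0.001, 0.0, -1.0]]
wrist_force: [0.1, -2.0, 0.5]
gripper_width: 0.002
gripper_force: 1.0
```

Request:
{"api": "move_arm", "payload": {
  "series": [
    [[0, 0, 0], [-0.006, -0.02, 0.006], 0],
    [[0, 0, 0], [0, -0.04, 0.004], 0],
    [[0, 0, 0], [0, -0.04, 0], 0],
    [[0, 0, 0], [0, -0.04, 0], 0],
    [[0, 0, 0], [0, -0.04, 0], 0],
    [[0, 0, 0], [0, -0.04, 0], 0],
    [[0, 0, 0], [0, -0.04, 0], 0],
    [[0, 0, 0], [0, -0.04, 0], 0],
    [[0, 0, 0], [0, -0.04, 0], 0],
    [[0, 0, 0], [0, -0.04, 0], 0],
    [[0, 0, 0], [0, -0.03, 0], 0],
    [[0, 0, 0], [0, -0.02, 0], 0]
  ]
}}

```text
time_s: 6.35
tcp_pos: [0.5166, 0.1168, 0.1075]
ee_rot: [[0.994, 0.108, -0.001], [0.108, -0.994, -0.0], [-0.001, 0.0, -1.0]]
wrist_force: [0.9, -2.6, 2.1]
gripper_width: 0.004
gripper_force: 1.3
```

```bash
python3 - <<'E'
from h import *
c=look("scene",["batten","lever_red_end","lever_blue_end","lever_green_end","bay"],"pics/s2.png")
look("top",["lever_red_end","lever_blue_end","lever_green_end"],"pics/t2.png")
cv2.imwrite("pics/m2.png",cv2.resize(c["img"][160:340,190:510],(800,450),interpolation=2)[:,:,::-1])
E
```

```text
scene batten 0.64 [365.3 233.5] [0.5051 0.1285 0.119 ]
scene batten 0.18 [263.7 251. ] [ 0.6913 -0.0717  0.119 ]
scene lever_red_end 0.6 [488.7 291.3] [0.5247 0.4709 0.073 ]
scene lever_red_end 0.46 [281.2 219.1] [ 0.4976 -0.142   0.073 ]
scene lever_blue_end 0.42 [248.7 212. ] [ 0.5107 -0.2473  0.073 ]
scene lever_green_end 0.5 [303.3 227. ] [ 0.5018 -0.0653  0.073 ]
scene lever_green_end 0.38 [362.7 235.3] [0.4599 0.102  0.073 ]
scene bay 0.91 [272.2 221.4] [ 0.5387 -0.1454  0.09  ]
top lever_red_end 0.69 [384.4 271.9] [ 0.5129 -0.1385  0.073 ]
top lever_blue_end 0.45 [419.5 274.7] [ 0.5051 -0.2287  0.073 ]
top lever_green_end 0.73 [356.5 276. ] [ 0.5027 -0.0664  0.073 ]
```

View pics/m2.png

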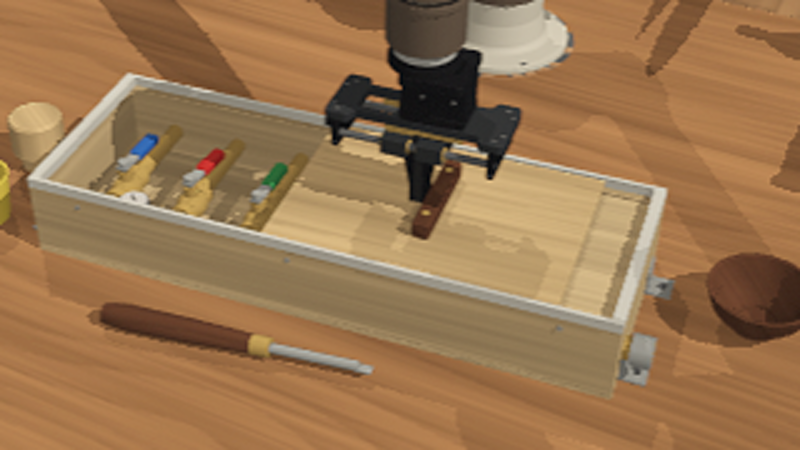

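The cover slides well; the valves are uncovered in the order blue, red, green from -y, with red in the middle. About 50 mm of cover travel is left.

Request:
{"api": "move_arm", "payload": {
  "series": [
    [[0, 0, 0], [0, -0.02, 0], 0],
    [[0, 0, 0], [0, -0.02, 0], 0],
    [[0, 0, 0], [0, -0.015, 0], 0],
    [[0, 0, 0], [0, -0.01, 0], 0],
    [[0, 0, 0], [0, -0.006, 0], 0],
    [[0, 0, 0], [0, -0.006, 0], 0]
  ]
}}

```text
time_s: 7.45
tcp_pos: [0.5129, 0.1545, 0.1075]
ee_rot: [[0.994, 0.107, -0.0], [0.107, -0.994, -0.0], [-0.0, 0.0, -1.0]]
wrist_force: [-0.6, 0.1, -0.4]
gripper_width: 0.01
gripper_force: 0.8
```

Request:
{"api": "move_arm", "payload": {
  "series": [
    [[0, 0, 0], [0, -0.006, 0], 0],
    [[0, 0, 0], [0, -0.006, 0], 0],
    [[0, 0, 0], [0, -0.006, 0], 0]
  ]
}}

```text
time_s: 7.75
tcp_pos: [0.512, 0.1632, 0.1075]
ee_rot: [[0.994, 0.107, -0.0], [0.107, -0.994, -0.0], [-0.0, 0.0, -1.0]]
wrist_force: [0.8, -0.3, -0.5]
gripper_width: 0.007
gripper_force: 0.7
```

Request:
{"api": "move_arm", "payload": {
  "series": [
    [[0, 0, 0], [0, -0.004, 0], 0],
    [[0, 0, 0], [0, -0.004, 0], 0],
    [[0, 0, 0], [0, -0.004, 0], 0]
  ]
}}

```text
time_s: 8.05
tcp_pos: [0.5113, 0.169, 0.1075]
ee_rot: [[0.994, 0.107, -0.0], [0.107, -0.994, -0.0], [-0.001, 0.0, -1.0]]
wrist_force: [-0.7, -4.8, -1.2]
gripper_width: 0.007
gripper_force: 2.4
```

Request:
{"api": "move_arm", "payload": {
  "series": [
    [[0, 0, 0], [0, -0.004, 0], 0],
    [[0, 0, 0], [0, -0.004, 0], 0],
    [[0, 0, 0], [0, 0, 0], 0]
  ]
}}

```text
time_s: 8.35
tcp_pos: [0.5102, 0.1695, 0.1075]
ee_rot: [[0.994, 0.107, -0.003], [0.107, -0.994, -0.007], [-0.004, 0.006, -1.0]]
wrist_force: [1.7, -12.4, 1.6]
gripper_width: 0.006
gripper_force: 6.1
```

```bash
python3 - <<'E'
from h import *
c=look("scene",["batten","cover"],"pics/s3.png"); t=look("top",[],"pics/t3.png")
a=cv2.resize(c["img"][200:320,300:480],(600,400),interpolation=2)
cv2.imwrite("pics/m3.png",a[:,:,::-1])
E
```

```text
scene batten 0.56 [384.6 239.2] [0.5046 0.1838 0.119 ]
scene cover 0.89 [382.6 247. ] [0.503  0.1793 0.09  ]
```

View pics/m3.png

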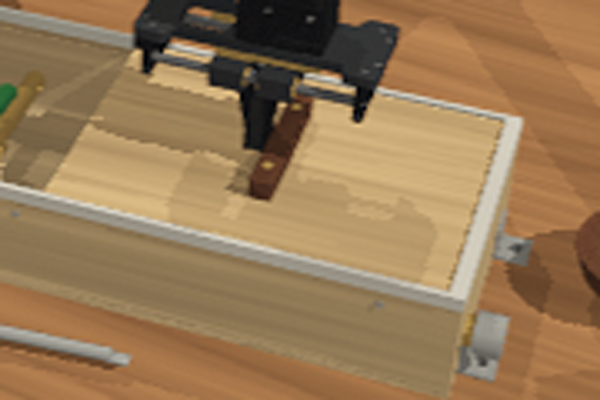

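The cover's edge sits flush against the +y stop (12 N and no further motion). Next I back off, lift and go above the gap between the blue and red levers.

Request:
{"api": "move_arm", "payload": {
  "series": [
    [[0, 0, 0], [0, 0.02, 0], 0],
    [[0, 0, 0], [0, 0.02, -0.02], 0],
    [[0, 0, 0], [0, 0.02, -0.06], 0],
    [[0, 0, 0], [0, 0.05, -0.05], 0],
    [[0, 0, 0], [-0.008, 0.09, 0], 0],
    [[0, 0, 0], [-0.008, 0.09, 0], 0],
    [[0, 0, 0], [-0.008, 0.09, 0], 0],
    [[0, 0, 0], [-0.008, 0.09, 0], 0],
    [[0, 0, 0], [-0.007, 0.09, 0], 0],
    [[0, 0, 0], [0, 0.09, 0], 0],
    [[0, 0, 0], [0, 0.07, 0], 0],
    [[0, 0, 0], [0, 0, 0], 0]
  ]
}}

```text
time_s: 9.75
tcp_pos: [0.5309, -0.1907, 0.1734]
ee_rot: [[0.995, 0.102, 0.003], [0.102, -0.995, -0.0], [0.003, 0.001, -1.0]]
wrist_force: [-0.2, 1.1, -1.2]
gripper_width: 0.002
gripper_force: 0.0
```

```bash
python3 - <<'E'
from h import *
print(r.sense()["tcp_pos"])
c=look("scene",["lever_red_end","lever_blue_end","lever_green_end","valve_red","batten"],"pics/s4.png"); t=look("top",["lever_red_end","lever_blue_end","lever_green_end"],"pics/t4.png")
a=cv2.resize(c["img"][170:270,190:340],(450,300),interpolation=2);b=cv2.resize(t["img"][200:320,300:460],(400,300),interpolation=2)
cv2.imwrite("pics/m4.png",cv2.resize(np.hstack([a,b]),(800,282))[:,:,::-1])
# colour centroids of red / blue / green at z=.079
for C,k in((c,"scene"),(t,"top")):
    h=cv2.cvtColor(C["img"],cv2.COLOR_RGB2HSV)
    for n,lo,hi in(("red",174,180),("red0",0,3),("blue",100,125),("green",60,85)):
        m=cv2.inRange(h,(lo,110,40),(hi,255,255)); nn,l,st,ce=cv2.connectedComponentsWithStats(m)
        for i in range(1,nn):
            p=at(C,ce[i],.077)
            if st[i][4]>8 and .45<p[0]<.6 and -.32<p[1]<0: print(k,n,st[i],np.round(p,4))
E
```

```text
[ 0.53089791 -0.19066584  0.17341969]
scene lever_red_end 0.63 [277.1 217.8] [ 0.4975 -0.1561  0.073 ]
scene lever_blue_end 0.41 [250.2 211.9] [ 0.5083 -0.2436  0.073 ]
scene lever_green_end 0.57 [302.4 228.3] [ 0.5084 -0.0645  0.073 ]
scene valve_red 0.72 [264.8 252.3] [ 0.5759 -0.1548  0.    ]
scene valve_red 0.45 [301.6 227. ] [ 0.4194 -0.1213 -0.    ]
scene batten 0.79 [383.1 238.2] [0.5024 0.1786 0.119 ]
scene batten 0.66 [206.9 225.4] [ 0.6691 -0.2708  0.119 ]
scene red0 [269 220  10  10  52] [ 0.5326 -0.1447  0.077 ]
scene blue [243 214  10   9  49] [ 0.5407 -0.2299  0.077 ]
scene green [295 225  10  10  50] [ 0.5211 -0.0651  0.077 ]
```

View pics/m4.png

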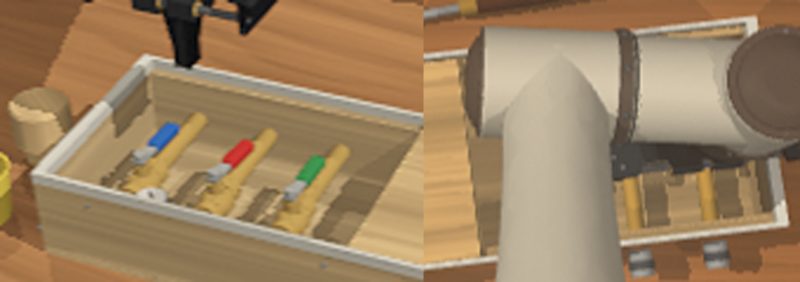

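The fingers hover above the gap, and all three levers point to -x (open), with red in the middle. I descend between blue and red and touch the red lever's -y side.

Request:
{"api": "move_arm", "payload": {
  "series": [
    [[0, 0, 0], [0, 0, 0.05], 0],
    [[0, 0, 0], [0, 0, 0.05], 0],
    [[0, 0, 0], [0, 0, 0.05], 0],
    [[0, 0, 0], [0, 0, 0.04], 0],
    [[0, 0, 0], [0, 0, 0.024], 0],
    [[0, 0, 0], [0, 0, 0], 0],
    [[0, 0, 0], [-0.008, -0.02, 0], 0],
    [[0, 0, 0], [-0.008, -0.02, 0], 0],
    [[0, 0, 0], [0, -0.016, 0], 0],
    [[0, 0, 0], [0, 0, 0], 0]
  ]
}}

```text
time_s: 11.25
tcp_pos: [0.519, -0.1591, 0.0665]
ee_rot: [[0.994, 0.109, 0.001], [0.109, -0.994, -0.0], [0.001, 0.0, -1.0]]
wrist_force: [-0.5, -0.6, -0.8]
gripper_width: 0.001
gripper_force: 0.1
```

Request:
{"api": "move_arm", "payload": {
  "series": [
    [[0, 0, 0], [0, -0.01, 0], 0],
    [[0, 0, 0], [0, -0.011, 0], 0],
    [[0, 0, 0], [0.002, -0.011, 0], 0],
    [[0, 0, 0], [0.002, -0.011, 0], 0],
    [[0, 0, 0], [0.005, -0.01, 0], 0],
    [[0, 0, 0], [0.005, -0.01, 0], 0],
    [[0, 0, 0], [0, 0, 0], 0]
  ]
}}

```text
time_s: 11.95
tcp_pos: [0.5232, -0.1282, 0.066]
ee_rot: [[0.994, 0.107, 0.001], [0.107, -0.994, -0.001], [0.001, 0.001, -1.0]]
wrist_force: [0.1, -2.4, 0.8]
gripper_width: 0.004
gripper_force: 1.2
```

```bash
python3 - <<'E'
from h import *
c=look("scene",["lever_red_end","lever_green_end","lever_blue_end"],"pics/s5.png")
cv2.imwrite("pics/m5.png",cv2.resize(c["img"][170:270,190:340],(600,400),interpolation=2)[:,:,::-1])
E
```

```text
scene lever_red_end 0.42 [286.8 227.2] [ 0.5242 -0.1068  0.073 ]
scene lever_green_end 0.65 [301.9 224.2] [ 0.4919 -0.0756  0.073 ]
scene lever_blue_end 0.48 [251.3 212.7] [ 0.5102 -0.2383  0.073 ]
scene lever_blue_end 0.43 [272.  221.2] [ 0.5187 -0.1603  0.073 ]
```

View pics/m5.png

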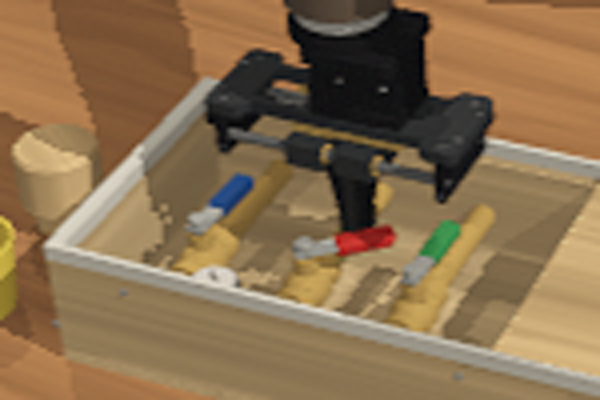

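The red lever has turned about 50° and the finger is on its -x side. Blue and green look untouched, so I continue along the arc.

Request:
{"api": "move_arm", "payload": {
  "series": [
    [[0, 0, 0], [0.008, -0.008, 0], 0],
    [[0, 0, 0], [0.008, -0.007, 0], 0],
    [[0, 0, 0], [0.009, -0.006, 0], 0],
    [[0, 0, 0], [0.01, -0.006, 0], 0],
    [[0, 0, 0], [0.01, -0.004, 0], 0],
    [[0, 0, 0], [0.008, -0.003, 0], 0],
    [[0, 0, 0], [0, 0, 0], 0]
  ]
}}

```text
time_s: 12.85
tcp_pos: [0.5456, -0.1084, 0.0649]
ee_rot: [[0.994, 0.107, -0.004], [0.107, -0.994, -0.0], [-0.004, -0.0, -1.0]]
wrist_force: [-4.6, -3.6, 0.6]
gripper_width: 0.003
gripper_force: 2.0
```

Request:
{"api": "move_arm", "payload": {
  "series": [
    [[0, 0, 0], [0.004, 0, 0], 0],
    [[0, 0, 0], [0.004, 0, 0], 0],
    [[0, 0, 0], [0, 0, 0], 0]
  ]
}}

```text
time_s: 13.15
tcp_pos: [0.5475, -0.1079, 0.0648]
ee_rot: [[0.994, 0.106, -0.008], [0.106, -0.994, 0.0], [-0.008, -0.001, -1.0]]
wrist_force: [-6.8, -1.5, 4.4]
gripper_width: 0.005
gripper_force: 3.9
```

Request:
{"api": "move_arm", "payload": {
  "series": [
    [[0, 0, 0], [0.004, 0, 0], 0],
    [[0, 0, 0], [0.002, 0, 0], 0],
    [[0, 0, 0], [0, 0, 0], 0]
  ]
}}

```text
time_s: 13.45
tcp_pos: [0.5476, -0.1079, 0.0647]
ee_rot: [[0.994, 0.105, -0.015], [0.105, -0.994, -0.0], [-0.015, -0.001, -1.0]]
wrist_force: [-13.3, -1.3, 8.3]
gripper_width: 0.005
gripper_force: 6.5
```

Request:
{"api": "move_arm", "payload": {
  "series": [
    [[0, 0, 0], [-0.012, 0, 0], 0],
    [[0, 0, 0], [-0.015, 0, 0], 0],
    [[0, 0, 0], [-0.015, 0, 0], 0],
    [[0, 0, 0], [0, 0, -0.06], 0],
    [[0, 0, 0], [0, 0, -0.08], 0],
    [[0, 0, 0], [0, 0, -0.08], 0],
    [[0, 0, 0], [0, 0, -0.08], 0],
    [[0, 0, 0], [-0.09, 0, 0], 0],
    [[0, 0, 0], [-0.06, 0, 0], 0],
    [[0, 0, 0], [0, -0.09, 0], 0],
    [[0, 0, 0], [0, -0.09, 0], 0],
    [[0, 0, 0], [0, -0.09, 0], 0]
  ]
}}

```text
time_s: 14.65
tcp_pos: [0.4441, 0.0178, 0.2161]
ee_rot: [[0.994, 0.106, 0.002], [0.106, -0.994, 0.001], [0.003, -0.001, -1.0]]
wrist_force: [0.5, 0.1, 0.7]
gripper_width: 0.004
gripper_force: 0.0
```

Request:
{"api": "move_arm", "payload": {
  "series": [
    [[0, 0, 0], [0, -0.09, 0], 0],
    [[0, 0, 0], [0, -0.09, 0], 0],
    [[0, 0, 0], [0, -0.09, 0], 0],
    [[0, 0, 0], [0, -0.09, 0], 0],
    [[0, 0, 0], [0, 0, 0], 0]
  ]
}}

```text
time_s: 15.15
tcp_pos: [0.4251, 0.2002, 0.2158]
ee_rot: [[0.994, 0.113, 0.002], [0.113, -0.994, 0.003], [0.002, -0.002, -1.0]]
wrist_force: [0.3, -1.4, 0.1]
gripper_width: 0.005
gripper_force: 0.0
```

```bash
python3 - <<'E'
from h import *
c=look("scene",["batten","lever_red_end","lever_green_end","lever_blue_end"],"pics/s6.png"); t=look("top",["lever_red_end","cover","bowl","blank","tub","gouge"],"pics/t6.png")
a=cv2.resize(c["img"][170:270,190:340],(600,400),interpolation=2);b=cv2.resize(t["img"][190:340,170:490],(800,375),interpolation=2)
cv2.imwrite("pics/m6.png",cv2.resize(np.vstack([np.pad(a,((0,0),(0,200),(0,0))),b]),(774,598))[:,:,::-1])
E
```

```text
scene batten 0.58 [383.  237.3] [0.4989 0.1769 0.119 ]
scene batten 0.56 [491.1 290.2] [0.5707 0.4796 0.119 ]
scene lever_red_end 0.57 [288.6 238. ] [ 0.5653 -0.0761  0.073 ]
scene lever_red_end 0.33 [299.1 225. ] [ 0.4989 -0.0808  0.073 ]
scene lever_green_end 0.47 [303.2 226.5] [ 0.4999 -0.0667  0.073 ]
scene lever_blue_end 0.56 [249.2 212.6] [ 0.5127 -0.2442  0.073 ]
top lever_red_end 0.68 [360.9 248.8] [ 0.5733 -0.0792  0.073 ]
top cover 0.84 [258.3 272.6] [0.5114 0.184  0.09  ]
top cover 0.27 [417.  273.5] [ 0.5066 -0.2187  0.09  ]
top bowl 0.71 [153.2 309.8] [0.4218 0.4735 0.    ]
top blank 0.83 [468.3 261.2] [ 0.5477 -0.38    0.    ]
top tub 0.95 [465.5 220. ] [ 0.6624 -0.3781  0.    ]
top gouge 0.8 [333.9 203.6] [ 0.7107 -0.0147  0.    ]
```

View pics/m6.png

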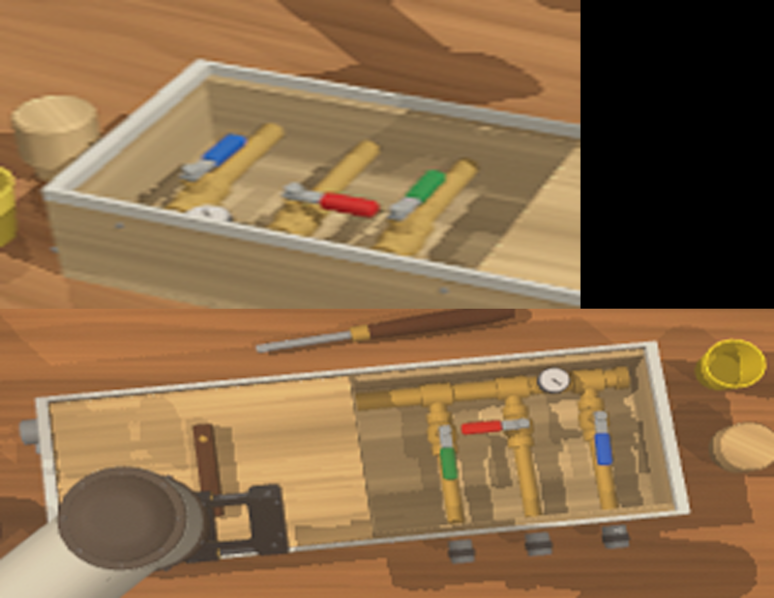

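The red lever lies parallel to the box's long walls, pointing to +y against its stop. Blue and green are still open, the cover is at the +y end, and the surrounding objects are where they were.

```bash
python3 -c "
from station import r
print(r.finish_job())"
```

```text
the job is handed in; nothing more can be done
None
```

I pushed the cover up to its +y stop and turned the red lever fully shut against its stop, leaving blue and green open and the objects around the box undisturbed; I handed the job in at about 15 s.

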